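# Park the gum bottle in its bay on the cigar roller's table

### The job

Gently push the tall narrow gum bottle across the table, low on its body so that it slides and stays upright, into the open wooden bay until it is fully home against the bay's back board; do not grip, lift or tip it. Then push the bay's swinging keeper bar shut across the mouth behind the bottle. Leave the tumbler, the jar, the cutter and the cigar box where they are.

Things in the scene. Friction and masses are not known exactly. Their poses are not given: they have to be found in the camera images.
- bottle: Tall narrow closed amber bottle, white label, black cap, standing on the table: 206 mm tall, round; straight body 48 mm in diameter up to 125 mm, then a 22 mm neck and 28 mm cap. 0.25 to 0.46 kg, centre of mass about 80 mm up. It slides when pushed below about 30 mm and tips when pushed high up. Origin: centre of its underside, z up.
- bay: Three-sided low wooden bay fixed on the table, no floor. Origin: on the table where the bottle's centre stands when fully home. x points into the bay: back board's inner face at x = +24 mm, mouth at x = -36; side walls' inner faces at y = -36 and +36. Walls 12 mm thick, 35 high. A brass hinge post (14 mm across, 36 high) stands at x = -46, y = +42. The mouth faces roughly to the robot's right.
- gate (a joint): Angle (rad) of the wooden keeper bar about the hinge post: 0 = shut across the mouth, at its stop; grows as its free end swings out from the bay and then towards the hinge's side. At angle a the bar points along (-sin a, -cos a) in the bay's x, y. Starts at 1.65 to 2.0, clear of the way in; stays where it is left (light friction, under 1 N at its end).
- gate_end (a point): A point near the free end of the keeper bar, 85 mm from the hinge axis and 22 mm above the table, mid-thickness. The bar is 12 mm thick, reaches 90 mm from the hinge axis and occupies heights 12 to 32 mm; a 10 mm brass stud stands 6 mm above it near the end.
- tumbler: Bystander: open glass tumbler, 74 mm across, 85 mm tall, beyond the work. Origin at the centre of its underside.
- jar: Bystander: short closed amber jar, 48 mm across, 70 mm tall, on the robot's left. Origin at the centre of its underside.
- cutter: Bystander: steel cigar bench cutter 190 mm long (along its y), 45 mm wide, upright blade to 115 mm, far left. Origin at the centre of its underside.
- cigar_box: Bystander: open wooden box with cigars, 170 x 130 mm, 45 mm high, far right. Origin at the centre of its underside.
Not all that is in view belongs to the job. Of the things that look like the bottle, take the one that is farthest to the robot's left at the start.

How it is judged (in metres and radians):
On the way, in this order (a step that is already met when the one before it is completed fails the run):
1. the bottle stands upright, fully home in the bay, with the keeper bar still open (x of bottle in the frame of bay above -0.008 m and y of bottle in the frame of bay between -0.016 and 0.016 m and angle between bottle's own z axis and vertical below 0.1 rad and value of joint gate above 0.5 rad), for 0.2 s.
2. the keeper bar is shut across the mouth (value of joint gate below 0.12 rad), for 0.2 s.
At the end, for the whole second after the job is handed in: The bottle stands upright on the table and at rest in the bay, within 8 mm of touching the back board, and the keeper bar is within 0.12 rad of shut (x of bottle in the frame of bay between -0.008 and 0.004 m and y of bottle in the frame of bay between -0.016 and 0.016 m and angle between bottle's own z axis and vertical below 0.05 rad and height (world z) of bottle below 0.004 m and linear speed of bottle below 0.01 m/s and value of joint gate below 0.12 rad).
It fails at once if the bottle is tipped by more than 20 degrees (angle between bottle's own z axis and vertical above 0.35 rad).
It fails at once if the bottle is lifted off the table (height (world z) of bottle above 0.012 m).
It fails at once if the bottle is gripped or pushed with more than 30 N (contact force between the fingers and bottle above 30 N).
It fails at once if a bystander is moved by more than 20 mm (distance of any of tumbler, jar, cutter, cigar_box from where it was at the start of the episode above 0.02 m).
It also fails if it takes over 72 s, if anything falls off the work surface, if the arm or the gripper's body presses on something with over 40 N, if the wrist force passes 120 N, or if a joint passes its speed limit or range.

### The arm

A 6-joint arm with a two-finger parallel gripper is mounted at the origin on the work surface. World frame = base frame: x ahead of the robot, y to its left, z up, the work surface at z = 0. Lengths are in mm, angles in rad, forces in N, time in s.
With the tool pointing down it reaches from about 350 to 975 mm from the base axis. Payload 7.1 kg.
Tool frame: the origin (TCP) lies on the front face of the gripper's body, between the roots of the fingers; the fingertips stand 80 mm ahead of it and the grasp point (between the pads) lies 61 mm ahead of it; z points along the fingers, y is the line along which they close (so a half turn about z gives the same grasp; the last joint's range is limited). The gripper opens to 88 mm and grips with 3 to 60 N. Pads are 20 mm wide; open, the fingers measure 115 mm over their backs; the gripper's body (75 mm by 178 mm) begins 61 mm behind the grasp point.
Start: joints at [1.274, 0.423, 1.63, -0, 1.089, -0.019], TCP at [171.369, 601.031, 302.675] pointing down, gripper open.
Joint ranges: [-3, 3], [-0.9, 2.11], [0.09, 2.58], [-1.31, 4.45], [0.11, 2.69], [-2.54, 2.54]. Speed limits (rad/s): [2.39, 2.39, 3.01, 3.14, 3.14, 3.14].

### API

Orientations are given as a rotation vector (axis times angle).
In Python, from workcell import readout, vision, close_job gives the robot as it stands.
- The arm moves only by the tool servo_tool, never from a script. Its argument "plan" is a list that holds one entry, the list of rows, each a list of 7 numbers: the gripper command: -1 is fully open, 1 is shut, values between are in proportion, then the shift along the world's x, y, z in units of 40 mm (1.0 is 40 mm), then the turn, a rotation vector about the world's x, y, z in units of 5 degrees (1.0 is 5 degrees). A call has 1 to 5 rows; each row shifts and turns the commanded pose from where the row before left it; what a row does not reach is not made up. A row lasts 1/12 s, in which the tool goes at most 41.7 mm and 7.16 degrees, less where a joint would pass 70% of its speed; a pose out of reach is approached as far as the arm can. A call is refused whole if a number of a shift passes 1 or a number of a turn 1, either way. A call with a gripper value outside its range is refused whole. The fingers move at their own pace and stop on an object; the grip force is fixed at half the most. Time passes only in rows, so rows that do not move let the fingers close. It gives the time, the measured TCP pose, the force, the opening and the grip force at its end, in the units of the state.
- readout.get_obs(): the state, without advancing time (a new reading comes with each control period).
- vision.get_image(name): name is "scene" or "top" or "wrist"; returns the picture (420x560x3 uint8, red, green, blue); there is no depth.
- vision.camera_params(name): a dict with "fx", "fy", "cx", "cy" (pixels), "rvec" (rotation vector, rad) and "tvec" (3), from world to camera coordinates, as OpenCV has them; the wrist camera has in their place "hand_eye" (4x4, takes a point from camera to tool coordinates, whose origin is the TCP and whose axes are the flange's). Camera axes: x right, y down, z forward; pixel columns grow to the right and rows downward; lengths in mm; the calibration is good to about 2 mm. A picture is of the moment at which its call begins: read the wrist's pose just before it. camera_params takes no time and is no camera call.
- close_job(): hands the job in; it is judged then, once.
The state is a dict: "t": time; "qpos": joint angles; "qvel": joint speeds; "joint_torque": joint torques, N m; "ee_pos": TCP position; "orientation": TCP orientation; "ft_force": force on the tool from outside, world axes, zero at the start; "moment": the same for the moment, N m; "width": finger opening in mm; "grasp_force": force on a finger pad.
Only numpy, scipy, OpenCV 4.12 (cv2) and the standard library are available. Lean on these libraries where they do the work, as an engineer would, in place of code of your own. Each camera call takes 0.05 s, during which the arm holds its last target. There are 200 camera calls.

## Working session

There is one attempt and no reset: what is moved stays moved. The work goes in short steps, Python scripts to look and compute and a tool call to move; the robot and the scene stay as the last step left them, time stands still between calls to the robot, and variables do not carry over. Pictures are saved under pics/ and viewed, at most 10 in all, crops included, and the job is handed in when it is done.

Besides the shell and the picture viewer there is one more tool, called after "Request:" by a JSON object that holds its "op" and its "data". servo_tool: Moves the arm, as the interface text tells. Its arguments: {"type":"object","properties":{"plan":{"type":"array"}},"required":["plan"]}

```bash
mkdir -p pics; ls; cat > h.py <<'E'
import numpy as np, cv2
from workcell import readout, vision, close_job
def grab(n,f=None):
    im=vision.get_image(n)[:,:,::-1].copy()
    if f: cv2.imwrite('pics/'+f,im)
    return im
def cam(n):
    p=vision.camera_params(n); K=np.array([[p['fx'],0,p['cx']],[0,p['fy'],p['cy']],[0,0,1.]])
    return K,cv2.Rodrigues(np.array(p['rvec'],float))[0],np.array(p['tvec'],float)
def ray(n,u,v):
    K,R,t=cam(n); d=R.T@np.linalg.solve(K,[u,v,1.]); return -R.T@t,d
def onz(n,u,v,z=0):
    c,d=ray(n,u,v); return c+d*(z-c[2])/d[2]
def tri(a,b):
    (c1,d1),(c2,d2)=ray(*a),ray(*b); s=np.linalg.lstsq(np.c_[d1,-d2],c2-c1,rcond=None)[0]
    p,q=c1+d1*s[0],c2+d2*s[1]; return (p+q)/2,np.linalg.norm(p-q)
def proj(n,P):
    K,R,t=cam(n); q=K@(R@np.array(P,float)+t); return q[:2]/q[2]
E
python3 - <<'E'
from h import *
a=grab('scene'); b=grab('top')
cv2.imwrite('pics/s1.png',cv2.resize(a,(800,600)));cv2.imwrite('pics/t1.png',cv2.resize(b,(800,600)))
cv2.imwrite('pics/s_raw.png',a);cv2.imwrite('pics/t_raw.png',b)
for n in('scene','top'):
    K,R,t=cam(n);print(n,K[0,0],-R.T@t,R[2])
o=readout.get_obs();print(o)
E
```

```text
pics
scene 414.4493935338473 [1391.17906972 -381.57835251  634.83188023] [-0.7483813   0.37935728 -0.54407122]
top 529.5040011321568 [ 436.53381849    8.72594062 1350.40699401] [ 0.11537892 -0.01280936 -0.99323896]
{'t': 0.1, 'qpos': array([ 1.27401195e+00,  4.23779535e-01,  1.63056083e+00,  2.66852794e-05,
        1.08857837e+00, -1.89886204e-02]), 'qvel': array([ 5.81992569e-04, -9.44446457e-04, -1.64211426e-03,  6.29491504e-05,
        1.86289447e-03,  2.26274780e-04]), 'joint_torque': array([-9.62814702e-04, -5.45612669e+01, -2.74324876e+01,  6.44194731e-02,
        1.89311674e-02,  1.29663303e-05]), 'ee_pos': array([171.25482498, 600.7019962 , 301.99063661]), 'orientation': array([-4.34945903e-01, -3.11110360e+00,  2.05111396e-03]), 'ft_force': array([-0.8113614 ,  0.88348632, -0.71574222]), 'moment': array([-0.00089201,  0.01675942, -0.01374354]), 'grasp_force': 0.0, 'width': 87.87528380493518}
```

View pics/s1.png

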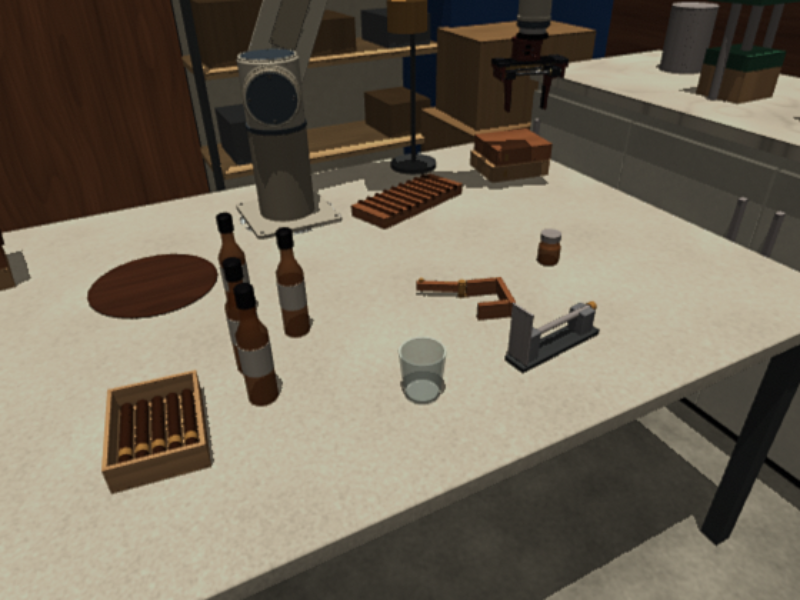

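View pics/t1.png

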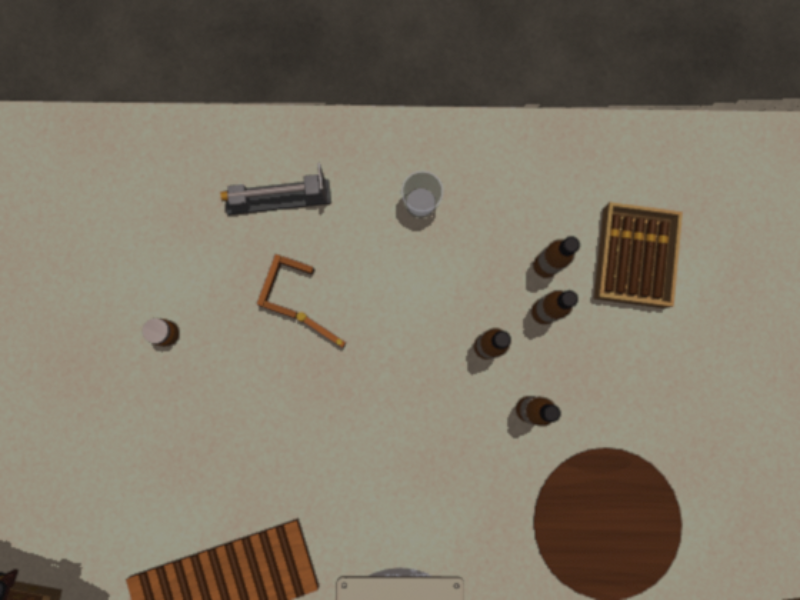

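The scene picture shows four similar bottles with bases at about (232,290), (242,365), (262,398) and (295,330). In the top picture their bases are at about (530,408), (547,312), (547,265) and (487,347). Image left in the top view is the robot's left, so the bottle at top (487,347), scene (295,330), fits. The bay is at top (285,285), its mouth facing right, with the keeper running from (300,316) to (342,345). Next I'll confirm the bottle in an enlarged crop and measure.

```bash
python3 - <<'E'
from h import *
b=cv2.imread('pics/t_raw.png'); a=cv2.imread('pics/s_raw.png')
c1=cv2.resize(b[170:260,170:370],None,fx=4,fy=4,interpolation=cv2.INTER_CUBIC)   #800x360
c2=cv2.resize(a[150:240,180:380],None,fx=2.6,fy=2.6,interpolation=cv2.INTER_CUBIC)
out=np.zeros((600,800,3),np.uint8); out[:360]=c1; out[360:360+min(240,c2.shape[0]),:c2.shape[1]]=c2[:240]
cv2.imwrite('pics/crop1.png',out)
# wooden parts of bay: saturated orange
hsv=cv2.cvtColor(b,cv2.COLOR_BGR2HSV); m=((hsv[...,1]>130)&(hsv[...,2]>60)).astype(np.uint8)
roi=np.zeros_like(m); roi[170:260,170:250]=1; m*=roi
n,l,s,c=cv2.connectedComponentsWithStats(m)
for i in range(1,n):
    if s[i,4]>20:
        cn=max(cv2.findContours((l==i).astype(np.uint8),0,1)[0],key=cv2.contourArea)
        ap=cv2.approxPolyDP(cn,2,True)[:,0]
        print(s[i]); 
        for p in ap: print(p,onz('top',*p,33)[:2].round(1))
for nm,im in(('top',b),('scene',a)):
    d=(im.max(2)<28).astype(np.uint8); n,l,s,c=cv2.connectedComponentsWithStats(d)
    for i in range(1,n):
        if 40<s[i,4]<250: print(nm,'dark',s[i],c[i].round(1))
E
```

```text
[180 179  61  64 549]
[192 179] [659.4 224.9]
[180 212] [575.7 252.3]
[212 224] [546.4 171.9]
[239 242] [502.2 103.9]
[239 238] [512.2 104.1]
[212 219] [558.9 172.2]
[198 216] [566.1 207.3]
[185 209] [583.3 240.1]
[195 183] [649.3 217. ]
[218 189] [634.7 159. ]
top dark [392 169   9  10  43] [395.  174.7]
top dark [  0 406   6  14  47] [  2.1 412.7]
scene dark [495   0  39   4  95] [517.8   1. ]
scene dark [362  14  23   6 100] [372.9  16.9]
scene dark [493  33  11  13  98] [497.8  39.4]
scene dark [294  37  12  25  56] [300.8  51.6]
scene dark [508  37  38  13 226] [520.4  42.7]
scene dark [152 149  11  15 125] [157.1 155.8]
scene dark [193 160  12  15 141] [198.9 166.7]
scene dark [155 180  15  18 206] [162.7 188.4]
scene dark [163 198  16  19 232] [170.7 207.2]
scene dark [378 230  24  13  60] [388.9 235.5]
scene dark [354 232  65  28 101] [384.  247.9]
```

View pics/crop1.png

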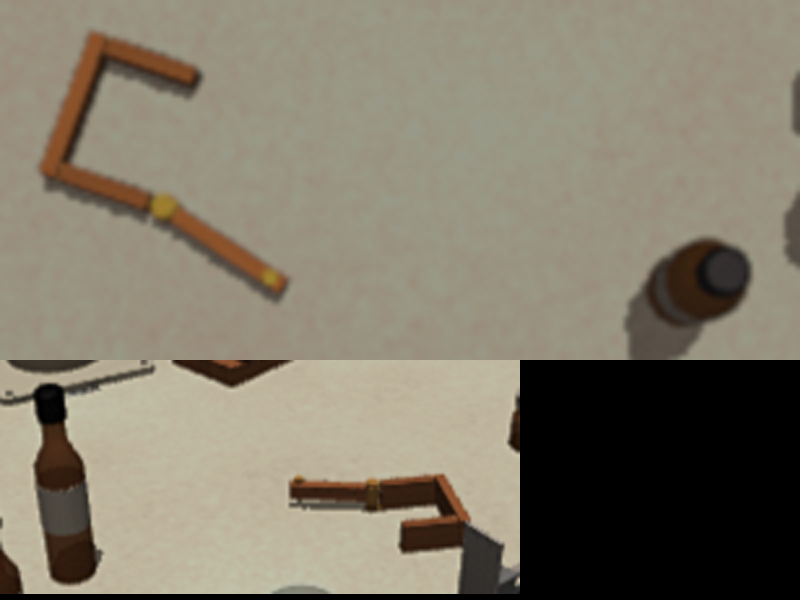

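```bash
python3 - <<'E'
from h import *
T=lambda u,v:('top',u/4+170,v/4+170)
S=lambda u,v:('scene',u/2.6+180,(v-360)/2.6+150)
for k,p,q in(('hinge z36',T(163,207),S(372,481)),('stud z38',T(270,278),S(298,479)),('cap z206',T(725,270),S(48,389)),('wall far-left outer corner z35',T(93,33),S(466,518)),('back near',T(44,170),S(441,476))):
    print(k,[np.round(x,1) for x in tri(p,q)])
obs=[(T(163,207),36,(-46,42)),(T(93,33),35,(36,-48)),(T(44,170),35,(36,48)),(T(200,72),35,(-36,-48)),(T(194,85),35,(-36,-36)),(T(103,50),35,(24,-36)),(T(66,164),35,(24,36))]
W=np.array([onz(*o[0],o[1])[:2] for o in obs]);B=np.array([o[2] for o in obs],float)
wm,bm=W.mean(0),B.mean(0);U,s,V=np.linalg.svd((B-bm).T@(W-wm));R=(U@V).T
o=wm-R@bm;print('det',np.linalg.det(R),'bay',o.round(1),'yaw',np.arctan2(R[1,0],R[0,0]),'res',(W-(B@R.T+o)).round(1).tolist())
st=onz(*T(270,278),38)[:2]; b=R.T@(st-o)-[-46,42];print('stud rel hinge',b,'gate',np.arctan2(-b[0],-b[1]))
print('bottle top-onz',onz(*T(725,270),206))
for p in((73,583),(50,572),(97,570)): print('base',onz(*S(*p),0).round(1))
bt=onz(*T(725,270),206)[:2];print('bottle in bay',R.T@(bt-o), 'axes',R.round(3).tolist())
for nm,u,v in(('tumbler',421,203),('jar',160,333)):print(nm,onz('top',u*.7,v*.7,0))
for u,v in ((555,265),(550,312),(530,408)):print('other',onz('top',u*.7,v*.7,60))
E
```

```text
hinge z36 [array([553.3, 177.6,  35.4]), np.float64(6.1)]
stud z38 [array([509.7, 110.4,  34.8]), np.float64(6.1)]
cap z206 [array([ 506.4, -149.2,  204.3]), np.float64(4.7)]
wall far-left outer corner z35 [array([662. , 223.1,  34.9]), np.float64(3.7)]
back near [array([576.1, 252.5,  31.8]), np.float64(5.7)]
det 1.000000000000001 bay [605.8 202.8] yaw 1.2393197040127863 res [[0.6, 1.8], [-1.9, 0.2], [2.1, -3.0], [-2.5, 0.7], [0.6, 0.4], [2.6, 1.1], [-1.5, -1.3]]
stud rel hinge [-76.01627048  19.31762663] gate 1.8196534587042452
bottle top-onz [ 505.56993437 -151.22839816  206.        ]
base [ 527.4 -153.9    0. ]
base [ 498.  -168.1    0. ]
base [ 517.9 -124.9    0. ]
bottle in bay [-367.36489599  -20.41284389] axes [[0.325, -0.946], [0.946, 0.325]]
tumbler [765.27367691 -33.91665227   0.        ]
jar [523.52752142 429.15157537   0.        ]
other [ 643.82500599 -264.67959909   60.        ]
other [ 562.03525281 -254.90186165   60.        ]
other [ 398.50000262 -218.76217685   60.        ]
```

The crop confirms the target: the bottle at top crop (725,270), scene crop (50,480), is the leftmost. It stands at about (506,-150), cap height measured 204. The hinge measured 35 mm high and the stud 35; the bay is at (606,203) with yaw 1.24. The neighbouring bottles crowd the space behind the target, so I'll measure them and the wrist camera mount.

```bash
python3 - <<'E'
from h import *
b=cv2.imread('pics/t_raw.png').astype(int)
for k,(u,v),s in(('Q',(549,412),(157.1,153)),('P',(567,299),(162.7,184)),('S',(569,246),(170.7,202)),('B',(501,340),(198.9,162))):
    u*=.7;v*=.7
    w=b[int(v)-9:int(v)+10,int(u)-9:int(u)+10]; m=(w.max(2)<75)&(w[...,2]-w[...,0]<12)
    yy,xx=np.nonzero(m); u2,v2=int(u)-9+xx.mean(),int(v)-9+yy.mean()
    print(k,m.sum(),(u2,v2),onz('top',u2,v2,204)[:2].round(1),[np.round(x,1) for x in tri(('top',u2,v2),('scene',*s))])
p=vision.camera_params('wrist');print(np.round(p['hand_eye'],2),p['fx'])
E
```

```text
Q 135 (np.float64(384.6666666666667), np.float64(288.7851851851852)) [ 396.2 -222.7] [array([ 396.5, -221.9,  198. ]), np.float64(4.1)]
P 131 (np.float64(396.96946564885496), np.float64(209.44274809160305)) [ 567.9 -252. ] [array([ 568.8, -250.8,  200.3]), np.float64(4.0)]
S 137 (np.float64(398.35036496350364), np.float64(171.96350364963504)) [ 651.1 -256.4] [array([ 652.2, -255.4,  200.4]), np.float64(3.7)]
B 122 (np.float64(350.4672131147541), np.float64(237.59016393442624)) [ 505.5 -149.8] [array([ 506.2, -148.1,  201.7]), np.float64(4.2)]
[[ 0.000e+00 -9.700e-01 -2.600e-01  7.001e+01]
 [ 1.000e+00  0.000e+00  0.000e+00  2.000e-02]
 [-0.000e+00 -2.600e-01  9.700e-01 -8.182e+01]
 [ 0.000e+00  0.000e+00  0.000e+00  1.000e+00]] 363.4403534272333
```

Request:
{"op": "servo_tool", "data": {"plan": [[[-1,0.42,-0.79,0.3,0,0,0.96],[-1,0.42,-0.79,0.3,0,0,0.96],[-1,0.42,-0.79,0.3,0,0,0.96],[-1,0.42,-0.79,0,0,0,0.96],[-1,0.42,-0.79,0,0,0,0.96]]]}}

```text
t: 0.52
ee_pos: [255.8, 441.7, 339.1]
orientation: [-0.229, 3.133, 0.001]
ft_force: [0.3, -0.7, 0.8]
width: 87.5
grasp_force: 0.0
```

Request:
{"op": "servo_tool", "data": {"plan": [[[-1,0.42,-0.79,0,0,0,0],[-1,0.42,-0.79,0,0,0,0],[-1,0.42,-0.79,0,0,0,0],[-1,0.42,-0.79,0,0,0,0],[-1,0.42,-0.79,0,0,0,0]]]}}

```text
t: 0.93
ee_pos: [339.6, 283.3, 338.6]
orientation: [0.222, -3.134, 0.0]
ft_force: [0.4, 0.1, 0.1]
width: 87.5
grasp_force: 0.0
```

Request:
{"op": "servo_tool", "data": {"plan": [[[-1,0.42,-0.79,0,0,0,0],[-1,0.42,-0.79,0,0,0,0],[-1,0.42,-0.79,0,0,0,0],[-1,0.42,-0.79,0,0,0,0],[-1,0.42,-0.79,0,0,0,0]]]}}

```text
t: 1.35
ee_pos: [423.6, 125.3, 338.6]
orientation: [0.221, -3.134, 0.0]
ft_force: [0.7, 0.4, 0.9]
width: 87.7
grasp_force: 0.0
```

Request:
{"op": "servo_tool", "data": {"plan": [[[-1,0.345,-0.625,0,-0.14,0.99,0],[-1,0.345,-0.625,0,-0.14,0.99,0],[-1,0.345,-0.625,0,-0.14,0.99,0],[-1,0.345,-0.625,0,-0.14,0.99,0],[-1,0.345,-0.625,0,-0.14,0.99,0]]]}}

```text
t: 1.77
ee_pos: [492.9, 0.5, 338.8]
orientation: [0.19, -2.695, 0.041]
ft_force: [-0.3, 0.5, -0.2]
width: 87.7
grasp_force: 0.0
```

Request:
{"op": "servo_tool", "data": {"plan": [[[-1,0.345,-0.625,0,-0.14,0.99,0],[-1,0.345,-0.625,0,-0.14,0.99,0],[-1,0.345,-0.625,0,-0.14,0.99,0],[-1,0.345,-0.625,0,-0.14,0.99,0],[-1,0.345,-0.625,0,-0.14,0.99,0]]]}}

```text
t: 2.18
ee_pos: [562.0, -124.3, 338.4]
orientation: [0.159, -2.26, 0.074]
ft_force: [-0.1, -0.5, -0.2]
width: 88.0
grasp_force: 0.0
```

```bash
cat >> h.py <<'E'
from scipy.spatial.transform import Rotation as Ro
def pose():
    o=readout.get_obs(); R=Ro.from_rotvec(o['orientation']).as_matrix(); return np.array(o['ee_pos']),R,o
def state():
    p,R,o=pose(); print('t',round(o['t'],2),'tcp',p.round(1),'tip',(p+80*R[:,2]).round(1),'ytool',R[:,1].round(3),'ztool',R[:,2].round(3),'q',np.round(o['qpos'],2),'F',np.round(o['ft_force'],1))
def wproj(P):
    p,R,o=pose(); w=vision.camera_params('wrist');H=np.array(w['hand_eye']); q=H[:3,:3].T@(R.T@(np.array(P,float)-p)-H[:3,3]); return np.array([w['fx']*q[0]/q[2]+w['cx'],w['fy']*q[1]/q[2]+w['cy']])
E
python3 - <<'E'
from h import *
state()
w=grab('wrist')
for P in((506,-149.5,206),(506,-149.5,125),(568,-252,206),(396,-222,206)):
    u=wproj(P);print(P,u.round(1)); cv2.drawMarker(w,tuple(int(x) for x in u.round()),(0,255,0),0,10) if abs(u).max()<2000 else 0
cv2.imwrite('pics/w2.png',w)
E
```

```text
t 2.18 tcp [ 562.  -124.3  338.4] tip [ 501.1 -132.8  287.2] ytool [-0.14   0.99   0.001] ztool [-0.761 -0.107 -0.639] q [-0.15  0.64  1.37 -0.24  1.97 -1.86] F [-0.1 -0.5 -0.2]
(506, -149.5, 206) [261.8 321.3]
(506, -149.5, 125) [266.2 353.6]
(568, -252, 206) [ 68.9 402.1]
(396, -222, 206) [199.6 181.6]
```

View pics/w2.png

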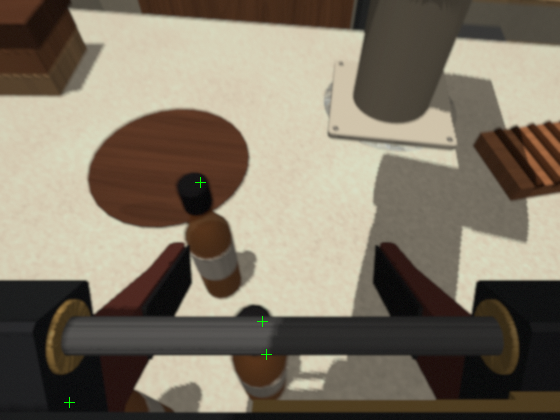

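The wrist picture shows the target's cap near (254,313), between the finger tips at x 185 and 378. My prediction was (262,321), so the bottle sits about 3-4 mm further toward -y. The second bottle's cap is at (195,180). I shift 6 mm toward -y and descend.

Request:
{"op": "servo_tool", "data": {"plan": [[[-1,0,-0.15,0,0,0,0],[-1,0,0,-0.9,0,0,0],[-1,0,0,-0.9,0,0,0],[-1,0,0,-0.9,0,0,0],[-1,0,0,-0.2,0,0,0]]]}}

```text
t: 2.65
ee_pos: [558.8, -128.0, 218.3]
orientation: [0.161, -2.259, 0.071]
ft_force: [-1.0, 0.1, 0.2]
width: 88.0
grasp_force: 0.0
```

```bash
python3 - <<'E'
from h import *
state()
a=grab('scene');t=grab('top');w=grab('wrist')
out=np.zeros((600,800,3),np.uint8)
out[:300,:400]=cv2.resize(a[120:270,100:300],(400,300));out[:300,400:]=cv2.resize(t[150:300,300:500],(400,300));out[300:,:400]=cv2.resize(w,(400,300))
cv2.imwrite('pics/c3.png',out)
E
```

```text
t 2.65 tcp [ 558.8 -128.   218.3] tip [ 497.9 -136.5  167.2] ytool [-0.141  0.99   0.003] ztool [-0.762 -0.106 -0.639] q [-0.16  0.78  1.42 -0.23  1.79 -1.82] F [-1.   0.1  0.2]
```

View pics/c3.png

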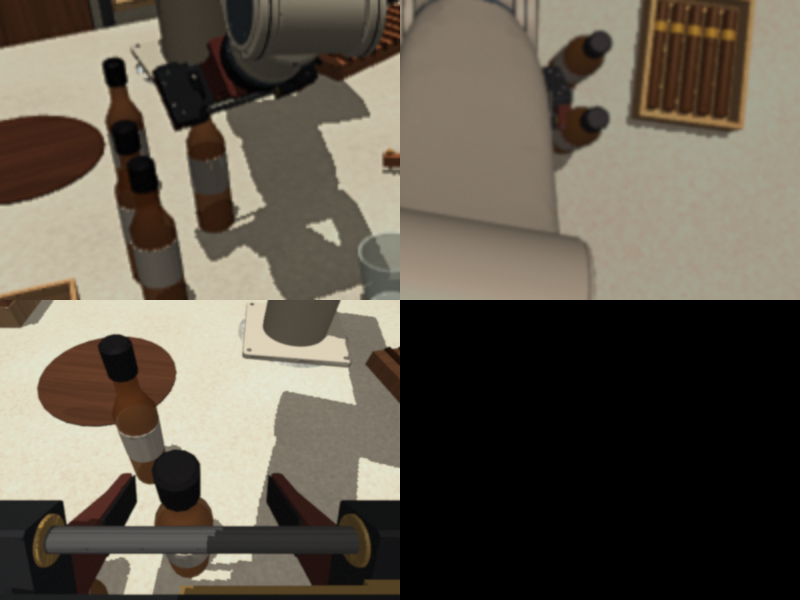

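Scene crop: the target stands free with the hand above it. Wrist crop: cap at (178,470) between finger tips at 135 and 270, with a gap on the -y side. I continue down.

Request:
{"op": "servo_tool", "data": {"plan": [[[-1,0.08,0,-0.6,0,0,0],[-1,0,0,-0.6,0,0,0],[-1,0,0,-0.6,0,0,0],[-1,0,0,-0.6,0,0,0],[-1,0,0,-0.4,0,0,0]]]}}

```text
t: 3.22
ee_pos: [565.5, -128.9, 111.6]
orientation: [0.16, -2.267, 0.075]
ft_force: [-0.2, -0.2, -0.2]
width: 87.6
grasp_force: 0.0
```

Request:
{"op": "servo_tool", "data": {"plan": [[[-1,0,0,-0.4,0,0,0],[-1,0,0,-0.3,0,0,0],[-1,0,0,-0.2,0,0,0],[-1,0,0,-0.1,0,0,0],[-1,0,0,0,0,0,0]]]}}

```text
t: 3.63
ee_pos: [564.5, -129.0, 70.4]
orientation: [0.16, -2.264, 0.074]
ft_force: [0.1, -0.4, 0.5]
width: 88.3
grasp_force: 0.0
```

```bash
python3 - <<'E'
from h import *
state()
a=grab('scene');w=grab('wrist')
out=np.zeros((420,800,3),np.uint8)
out[:300,:400]=cv2.resize(a[120:270,100:300],(400,300));out[:300,400:]=cv2.resize(w,(400,300))
cv2.imwrite('pics/c4.png',out)
E
```

```text
t 3.63 tcp [ 564.5 -129.    70.4] tip [ 503.8 -137.5   19. ] ytool [-0.14   0.99   0.001] ztool [-0.759 -0.107 -0.643] q [-0.16  0.99  1.4  -0.23  1.61 -1.77] F [ 0.1 -0.4  0.5]
```

View pics/c4.png

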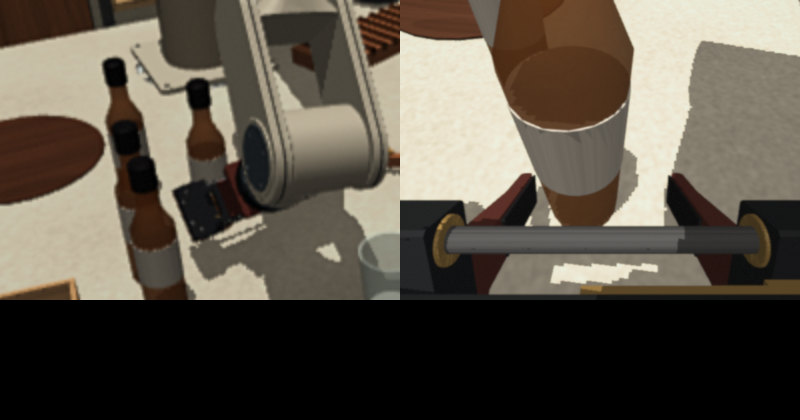

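Crop: the fingers straddle the bottle low down, its base at (585,215) clear of both tips (535 and 668). I lower the last 9 mm and push slowly.

Request:
{"op": "servo_tool", "data": {"plan": [[[-1,-0.08,0,-0.2,0,0,0],[-1,0,0,0,0,0,0],[-1,-0.01,0.07,0,0,0,0],[-1,-0.01,0.07,0,0,0,0],[-1,-0.01,0.07,0,0,0,0]]]}}

```text
t: 4.15
ee_pos: [560.3, -120.5, 62.9]
orientation: [0.16, -2.265, 0.075]
ft_force: [-0.5, -2.3, -0.7]
width: 88.0
grasp_force: 1.1
```

Request:
{"op": "servo_tool", "data": {"plan": [[[-1,-0.01,0.08,0,0,0,0],[-1,-0.01,0.1,0,0,0,0],[-1,-0.01,0.1,0,0,0,0],[-1,-0.01,0.1,0,0,0,0],[-1,-0.01,0.1,0,0,0,0]]]}}

```text
t: 4.57
ee_pos: [558.2, -101.0, 62.8]
orientation: [0.16, -2.265, 0.074]
ft_force: [0.2, -2.5, 0.5]
width: 88.2
grasp_force: 1.6
```

```bash
python3 - <<'E'
from h import *
state()
a=grab('scene');w=grab('wrist')
d=(a.max(2)<28).astype(np.uint8); n,l,s,c=cv2.connectedComponentsWithStats(d)
for i in range(1,n):
    if 60<s[i,4]<300 and s[i,1]>130 and s[i,0]<300: print(s[i],c[i].round(1),onz('scene',c[i][0],c[i][1],196).round(1))
E
```

```text
t 4.57 tcp [ 558.2 -101.    62.8] tip [ 497.5 -109.6   11.4] ytool [-0.141  0.99   0.   ] ztool [-0.758 -0.108 -0.643] q [-0.12  0.99  1.42 -0.2   1.59 -1.74] F [ 0.2 -2.5  0.5]
[152 149  11  15 125] [157.1 155.8] [ 410.  -223.3  196. ]
[202 158  11  14 137] [207.3 164.4] [ 518.3 -129.7  196. ]
[156 180  14  18 203] [162.7 188.4] [ 581.3 -252.6  196. ]
[235 183  12  29 124] [240.9 195.3] [ 691.1 -116.4  196. ]
[163 198  16  19 231] [170.7 207.2] [ 665.4 -257.7  196. ]
[229 198  21  26 139] [235.1 213.9] [ 750.8 -154.   196. ]
```

Request:
{"op": "servo_tool", "data": {"plan": [[[-1,-0.02,0.14,0,0,0,0],[-1,-0.02,0.15,0,0,0,0],[-1,-0.02,0.15,0,0,0,0],[-1,-0.02,0.15,0,0,0,0],[-1,-0.02,0.15,0,0,0,0]]]}}

```text
t: 5.08
ee_pos: [554.0, -71.1, 62.7]
orientation: [0.16, -2.264, 0.074]
ft_force: [0.8, -2.6, -0.0]
width: 87.6
grasp_force: 1.5
```

Request:
{"op": "servo_tool", "data": {"plan": [[[-1,-0.02,0.15,0,0,0,0],[-1,-0.02,0.15,0,0,0,0],[-1,-0.02,0.15,0,0,0,0],[-1,-0.02,0.15,0,0,0,0],[-1,-0.02,0.15,0,0,0,0]]]}}

```text
t: 5.5
ee_pos: [550.1, -41.1, 62.7]
orientation: [0.16, -2.264, 0.074]
ft_force: [0.4, -2.7, 0.5]
width: 87.9
grasp_force: 1.5
```

Request:
{"op": "servo_tool", "data": {"plan": [[[-1,-0.02,0.15,0,0,0,0],[-1,-0.02,0.15,0,0,0,0],[-1,-0.02,0.12,0,0,0,0],[-1,-0.01,0.08,0,0,0,0],[-1,0,0.04,0,0,0,0]]]}}

```text
t: 5.92
ee_pos: [547.2, -19.6, 62.7]
orientation: [0.16, -2.264, 0.074]
ft_force: [-0.6, -3.5, 0.3]
width: 87.6
grasp_force: 1.5
```

```bash
cat >> h.py <<'E'
def caps(ymin=130,umax=420):
    a=grab('scene');d=(a.max(2)<28).astype(np.uint8); n,l,s,c=cv2.connectedComponentsWithStats(d)
    for i in range(1,n):
        if 60<s[i,4]<300 and s[i,1]>100 and s[i,0]<umax and s[i,2]<18 and s[i,3]<22: print(s[i],c[i].round(1),(onz('scene',c[i][0],c[i][1],196)-[13,0,0])[:2].round(1))
    return a
E
python3 - <<'E'
from h import *
state();caps()
E
```

```text
t 5.92 tcp [547.2 -19.6  62.7] tip [486.5 -28.2  11.3] ytool [-0.141  0.99   0.001] ztool [-0.759 -0.108 -0.643] q [-0.01  0.97  1.46 -0.11  1.57 -1.67] F [-0.6 -3.5  0.3]
[152 149  11  15 125] [157.1 155.8] [ 397.  -223.3]
[232 149  10  14 128] [236.8 155.4] [493.6 -49.1]
[156 180  14  18 203] [162.7 188.4] [ 568.3 -252.6]
[164 198  15  19 230] [170.7 207.2] [ 652.5 -257.7]
```

Request:
{"op": "servo_tool", "data": {"plan": [[[-1,0,0.1,0,0,0,0],[-1,0,0.15,0,0,0,0],[-1,0,0.15,0,0,0,0],[-1,0,0.15,0,0,0,0],[-1,0,0.15,0,0,0,0]]]}}

```text
t: 6.38
ee_pos: [547.3, 8.5, 62.7]
orientation: [0.16, -2.264, 0.074]
ft_force: [0.5, -3.0, 0.0]
width: 88.0
grasp_force: 1.4
```

Request:
{"op": "servo_tool", "data": {"plan": [[[-1,0,0.15,0,0,0,0],[-1,0,0.15,0,0,0,0],[-1,0,0.15,0,0,0,0],[-1,0,0.1,0,0,0,0],[-1,0,0.05,0,0,0,0]]]}}

```text
t: 6.8
ee_pos: [547.4, 32.6, 62.7]
orientation: [0.161, -2.264, 0.074]
ft_force: [0.3, -2.4, 1.2]
width: 88.0
grasp_force: 1.4
```

```bash
python3 - <<'E'
from h import *
state();caps()
p,R,o=pose()
th=np.radians(33);d=np.array([.325,.946,0]);z=np.array([0,0,1.])
zt=np.sin(th)*d-np.cos(th)*z; xt=np.cos(th)*d+np.sin(th)*z; yt=np.cross(zt,xt)
Rt=np.c_[xt,yt,zt]; rv=Ro.from_matrix(Rt@R.T).as_rotvec(); print('det',np.linalg.det(Rt),'rotvec deg',np.degrees(rv).round(1),np.degrees(np.linalg.norm(rv)))
print('target zt',zt,'target yt',yt)
E
```

```text
t 6.8 tcp [547.4  32.6  62.7] tip [486.7  24.   11.2] ytool [-0.141  0.99   0.001] ztool [-0.758 -0.108 -0.643] q [ 0.06  0.98  1.46 -0.06  1.58 -1.62] F [ 0.3 -2.4  1.2]
[152 149  11  15 125] [157.1 155.8] [ 397.  -223.3]
[156 180  14  18 204] [162.7 188.4] [ 568.5 -252.7]
[163 198  16  19 232] [170.7 207.2] [ 652.5 -257.8]
det 1.000541 rotvec deg [ -15.7  -12.9 -116.1] 117.83422172992587
target zt [ 0.17700769  0.51522853 -0.83867057] target yt [ 0.946 -0.325  0.   ]
```

Request:
{"op": "servo_tool", "data": {"plan": [[[-1,0.03,-0.25,0,0,0,0],[-1,0,0,0.4,0,0,0],[-1,0,0,0.8,0,0,0],[-1,0,0,0.9,0,0,0],[-1,0,0,0.9,0,0,0]]]}}

```text
t: 7.27
ee_pos: [548.2, 21.3, 184.7]
orientation: [0.159, -2.263, 0.073]
ft_force: [0.4, -0.9, -0.2]
width: 87.9
grasp_force: 0.0
```

Request:
{"op": "servo_tool", "data": {"plan": [[[-1,0,0,0.9,0,0,0],[-1,0,0,0.9,0,0,0],[-1,0,0,0.9,0,0,0],[-1,0,0,0.4,0,0,0],[-1,0,0,0,0,0,0]]]}}

```text
t: 7.68
ee_pos: [549.7, 21.4, 312.1]
orientation: [0.159, -2.272, 0.073]
ft_force: [0.3, -0.4, -0.7]
width: 88.3
grasp_force: 0.0
```

Request:
{"op": "servo_tool", "data": {"plan": [[[0.36,-0.094,-0.124,0,-0.131,-0.108,-0.968],[0.36,-0.094,-0.124,0,-0.131,-0.108,-0.968],[0.36,-0.094,-0.124,0,-0.131,-0.108,-0.968],[0.36,-0.094,-0.124,0,-0.131,-0.108,-0.968],[0.36,-0.094,-0.124,0,-0.131,-0.108,-0.968]]]}}

```text
t: 8.1
ee_pos: [529.1, -3.4, 306.1]
orientation: [-0.359, -2.291, -0.084]
ft_force: [-0.3, 0.4, 0.1]
width: 58.1
grasp_force: 0.0
```

Request:
{"op": "servo_tool", "data": {"plan": [[[0.36,-0.094,-0.124,0,-0.131,-0.108,-0.968],[0.36,-0.094,-0.124,0,-0.131,-0.108,-0.968],[0.36,-0.094,-0.124,0,-0.131,-0.108,-0.968],[0.36,-0.094,-0.124,0,-0.131,-0.108,-0.968],[0.36,-0.094,-0.124,0,-0.131,-0.108,-0.968]]]}}

```text
t: 8.52
ee_pos: [510.3, -28.3, 306.2]
orientation: [-0.875, -2.232, -0.241]
ft_force: [-0.5, -0.1, 0.8]
width: 28.5
grasp_force: 0.0
```

Request:
{"op": "servo_tool", "data": {"plan": [[[0.36,-0.094,-0.124,0,-0.131,-0.108,-0.968],[0.36,-0.094,-0.124,0,-0.131,-0.108,-0.968],[0.36,-0.094,-0.124,0,-0.131,-0.108,-0.968],[0.36,-0.094,-0.124,0,-0.131,-0.108,-0.968],[0.36,-0.094,-0.124,0,-0.131,-0.108,-0.968]]]}}

```text
t: 8.93
ee_pos: [491.5, -53.1, 306.2]
orientation: [-1.382, -2.084, -0.397]
ft_force: [-0.2, 0.1, 0.2]
width: 28.0
grasp_force: 0.0
```

Request:
{"op": "servo_tool", "data": {"plan": [[[0.36,-0.094,-0.124,0,-0.131,-0.108,-0.968],[0.36,-0.094,-0.124,0,-0.131,-0.108,-0.968],[0.36,-0.094,-0.124,0,-0.131,-0.108,-0.968],[0.36,-0.094,-0.124,0,-0.131,-0.108,-0.968],[0.36,-0.094,-0.124,0,-0.131,-0.108,-0.968]]]}}

```text
t: 9.35
ee_pos: [472.6, -77.8, 306.2]
orientation: [-1.868, -1.842, -0.547]
ft_force: [0.1, -0.0, -0.4]
width: 28.1
grasp_force: 0.0
```

Request:
{"op": "servo_tool", "data": {"plan": [[[0.36,-0.094,-0.124,0,-0.131,-0.108,-0.968],[0.36,-0.094,-0.124,0,-0.131,-0.108,-0.968],[0.36,-0.094,-0.124,0,-0.131,-0.108,-0.968],[0.36,-0.094,-0.124,0,-0.131,-0.108,-0.968],[0.36,0,0,0,0,0,0]]]}}

```text
t: 9.77
ee_pos: [456.4, -97.3, 306.3]
orientation: [-2.23, -1.58, -0.659]
ft_force: [-0.3, 0.1, -0.8]
width: 27.9
grasp_force: 0.0
```

```bash
python3 - <<'E'
from h import *
state();a=caps();w=grab('wrist');t=grab('top')
u=wproj((491,4,206));print(u)
out=np.zeros((600,800,3),np.uint8)
out[:300,:400]=cv2.resize(a[100:250,150:350],(400,300));out[:300,400:]=cv2.resize(t[150:300,170:370],(400,300));out[300:,:400]=cv2.resize(w,(400,300))
cv2.imwrite('pics/c5.png',out);cv2.imwrite('pics/t5r.png',t)
E
```

```text
t 9.77 tcp [456.4 -97.3 306.3] tip [470.8 -56.2 239.2] ytool [ 0.944 -0.331 -0.001] ztool [ 0.18   0.514 -0.839] q [-0.5   0.24  2.    0.64  1.11 -0.52] F [-0.3  0.1 -0.8]
[250 144  12  15 137] [255.6 150.9] [492.6   2.9]
[152 149  11  15 125] [157.1 155.8] [ 397.  -223.3]
[156 180  14  18 204] [162.7 188.4] [ 568.5 -252.7]
[163 198  16  19 236] [170.8 207.1] [ 652.2 -257.4]
[278.00064807 172.00505467]
```

View pics/c5.png

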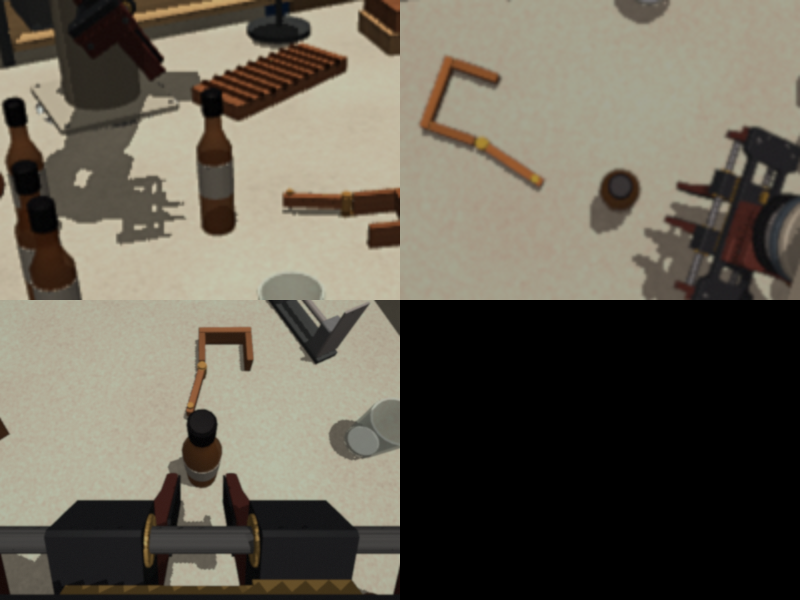

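Scene crop: the target stands upright and alone at (215,170). Top crop: it is at (620,186), with the bay's mouth and keeper ahead. Wrist crop: the bottle is centred ahead of the half-closed fingers at (202,450). Next I descend behind it.

Request:
{"op": "servo_tool", "data": {"plan": [[[0.36,0.12,0.22,-0.5,0,0,0],[0.36,0.1,0.22,-0.9,0,0,0],[0.36,0,0,-0.9,0,0,0],[0.36,0,0,-0.9,0,0,0],[0.36,0,0,-0.9,0,0,0]]]}}

```text
t: 10.33
ee_pos: [467.7, -79.3, 141.0]
orientation: [-2.224, -1.589, -0.659]
ft_force: [0.1, -0.9, 0.3]
width: 28.0
grasp_force: 0.0
```

Request:
{"op": "servo_tool", "data": {"plan": [[[0.36,0,0,-0.8,0,0,0],[0.36,0,0,-0.4,0,0,0],[0.36,0,0,-0.2,0,0,0],[0.36,0,0,0,0,0,0],[0.36,0,0,0,0,0,0]]]}}

```text
t: 10.75
ee_pos: [467.6, -79.5, 86.7]
orientation: [-2.225, -1.586, -0.659]
ft_force: [-0.3, 0.0, -0.5]
width: 27.9
grasp_force: 0.0
```

```bash
python3 - <<'E'
from h import *
state();a=caps()
w=grab('wrist','w6.png')
for P in((493.5,1.5,125),(553,177,36),(636,151,35),(640,149,35)): print(P,wproj(P).round(1))
E
```

```text
t 10.75 tcp [467.6 -79.5  86.7] tip [481.8 -38.3  19.6] ytool [ 0.945 -0.326  0.   ] ztool [ 0.178  0.515 -0.839] q [-0.46  0.67  2.07  0.94  0.73 -0.94] F [-0.3  0.  -0.5]
[250 144  12  15 137] [255.6 150.9] [492.6   2.9]
[179 147  11  11  73] [184.  152.4] [ 411.  -158.8]
[152 149  11  15 125] [157.1 155.8] [ 397.  -223.3]
[156 180  14  18 205] [162.7 188.4] [ 568.5 -252.6]
[163 198  16  19 236] [170.8 207.1] [ 652.1 -257.5]
(493.5, 1.5, 125) [270.6  20.9]
(553, 177, 36) [275.8 -98. ]
(636, 151, 35) [412.1 -98.5]
(640, 149, 35) [419.2 -97.9]
```

View pics/w6.png

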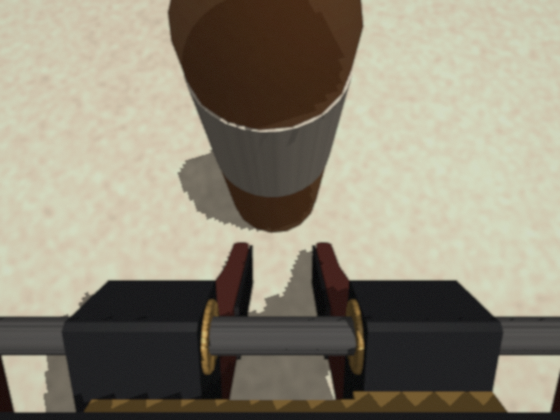

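The bottle's centre line is at pixel x 272 and the finger mid at 283, so it is 2-3 mm off. I correct that, lower to pushing height and make contact.

Request:
{"op": "servo_tool", "data": {"plan": [[[0.36,-0.06,0.02,-0.17,0,0,0],[0.36,0.03,0.08,0,0,0,0],[0.36,0.03,0.08,0,0,0,0],[0.36,0.03,0.08,0,0,0,0],[0.36,0.03,0.08,0,0,0,0]]]}}

```text
t: 11.27
ee_pos: [469.8, -65.7, 80.2]
orientation: [-2.226, -1.586, -0.66]
ft_force: [-0.0, -0.2, -0.5]
width: 28.3
grasp_force: 0.0
```

Request:
{"op": "servo_tool", "data": {"plan": [[[0.36,0.03,0.08,0,0,0,0],[0.36,0.03,0.08,0,0,0,0],[0.36,0.05,0.09,0,0,0,0],[0.36,0.07,0.1,0,0,0,0],[0.36,0.09,0.1,0,0,0,0]]]}}

```text
t: 11.68
ee_pos: [480.3, -47.6, 79.9]
orientation: [-2.226, -1.585, -0.659]
ft_force: [-3.1, -3.6, 1.6]
width: 28.0
grasp_force: 1.9
```

```bash
cat >> h.py <<'E'
O=np.array([606.,203]);A=np.array([[.325,-.946],[.946,.325]])
def bay(P): return (A.T@(np.array(P)[:2]-O)).round(1)
E
python3 - <<'E'
from h import *
state();a=caps();p,R,o=pose();print('tip bay',bay(p+80*R[:,2]),'B in bay if cradled',bay(p+80*R[:,2])+[27,0])
E
```

```text
t 11.68 tcp [480.3 -47.6  79.9] tip [494.5  -6.5  12.7] ytool [ 0.945 -0.327  0.   ] ztool [ 0.178  0.514 -0.839] q [-0.39  0.68  2.07  1.    0.7  -0.93] F [-3.1 -3.6  1.6]
[257 144  11  15 138] [262.1 151.3] [503.   15.8]
[152 149  11  15 125] [157.1 155.8] [ 397.  -223.3]
[194 149  11  11  73] [198.9 154.1] [ 439.4 -129. ]
[156 180  14  18 204] [162.7 188.4] [ 568.5 -252.7]
[163 198  16  19 235] [170.8 207.2] [ 652.5 -257.6]
tip bay [-233.7   36.9] B in bay if cradled [-206.7   36.9]
```

Request:
{"op": "servo_tool", "data": {"plan": [[[0.36,0.09,0.1,0,0,0,0],[0.36,0.09,0.1,0,0,0,0],[0.36,0.09,0.1,0,0,0,0],[0.36,0.09,0.1,0,0,0,0],[0.36,0.09,0.1,0,0,0,0]]]}}

```text
t: 12.15
ee_pos: [498.7, -27.6, 79.8]
orientation: [-2.226, -1.586, -0.659]
ft_force: [-2.3, -2.5, 0.4]
width: 28.3
grasp_force: 1.8
```

Request:
{"op": "servo_tool", "data": {"plan": [[[0.36,0.09,0.1,0,0,0,0],[0.36,0.09,0.1,0,0,0,0],[0.36,0.09,0.1,0,0,0,0],[0.36,0.09,0.1,0,0,0,0],[0.36,0.09,0.1,0,0,0,0]]]}}

```text
t: 12.57
ee_pos: [516.7, -7.6, 79.9]
orientation: [-2.226, -1.586, -0.659]
ft_force: [-1.2, -2.2, 0.9]
width: 28.0
grasp_force: 1.8
```

```bash
python3 - <<'E'
from h import *
state();a=caps(umax=350);p,R,o=pose();print('tip bay',bay(p+80*R[:,2]),'B in bay if cradled',bay(p+80*R[:,2])+[23,0])
E
```

```text
t 12.57 tcp [516.7  -7.6  79.9] tip [530.9  33.5  12.7] ytool [ 0.945 -0.327  0.   ] ztool [ 0.178  0.514 -0.839] q [-0.28  0.69  2.02  1.03  0.69 -0.85] F [-1.2 -2.2  0.9]
[277 144  11  17 141] [282.7 152.8] [536.3  57.1]
[152 149  11  15 125] [157.1 155.8] [ 397.  -223.3]
[216 150  11  11  72] [220.9 155.4] [473.7 -83.5]
[156 180  14  18 203] [162.7 188.4] [ 568.3 -252.6]
[163 198  16  19 231] [170.7 207.2] [ 652.4 -257.7]
tip bay [-184.    15.5] B in bay if cradled [-161.    15.5]
```

Request:
{"op": "servo_tool", "data": {"plan": [[[0.36,0.09,0.1,0,0,0,0],[0.36,0.09,0.1,0,0,0,0],[0.36,0.09,0.1,0,0,0,0],[0.36,0.09,0.1,0,0,0,0],[0.36,0.09,0.1,0,0,0,0]]]}}

```text
t: 13.03
ee_pos: [534.7, 12.4, 79.9]
orientation: [-2.226, -1.585, -0.659]
ft_force: [-1.3, -3.2, -0.2]
width: 28.1
grasp_force: 1.7
```

Request:
{"op": "servo_tool", "data": {"plan": [[[0.36,0.09,0.1,0,0,0,0],[0.36,0.08,0.1,0,0,0,0],[0.36,0.05,0.1,0,0,0,0],[0.36,0.04,0.08,0,0,0,0],[0.36,0.02,0.06,0,0,0,0]]]}}

```text
t: 13.45
ee_pos: [545.9, 30.0, 79.9]
orientation: [-2.226, -1.586, -0.659]
ft_force: [-1.1, -2.8, -0.3]
width: 27.9
grasp_force: 1.7
```

```bash
python3 - <<'E'
from h import *
state();a=caps(umax=350);p,R,o=pose();print('tip bay',bay(p+80*R[:,2]),'B in bay if cradled',bay(p+80*R[:,2])+[23,0])
w=grab('wrist');t=grab('top')
out=np.zeros((600,800,3),np.uint8)
out[:300,:400]=cv2.resize(a[100:250,200:400],(400,300));out[:300,400:]=cv2.resize(t[150:300,150:350],(400,300));out[300:,:400]=cv2.resize(w,(400,300))
cv2.imwrite('pics/c7.png',out)
for P in ((-46,42,36),(-36,-36,35),(24,-36,35),(24,36,35)):
    q=np.r_[A@P[:2]+O,P[2]];u=wproj(q);s=proj('scene',q);print(P,'wrist crop',(u/1.4+[0,300]).round(),'scene crop',((s-[200,100])*2).round(),'top crop',((proj('top',q)-[150,150])*2+[400,0]).round())
E
```

```text
t 13.45 tcp [545.9  30.   79.9] tip [560.2  71.1  12.8] ytool [ 0.945 -0.327  0.001] ztool [ 0.179  0.514 -0.839] q [-0.2   0.71  1.97  1.05  0.67 -0.78] F [-1.1 -2.8 -0.3]
[152 149  11  15 125] [157.1 155.8] [ 397.  -223.3]
[297 148  10  14 129] [301.4 154.6] [568.4  92.4]
[236 151  11  11  70] [241.3 156. ] [502.4 -40.7]
[156 180  14  18 203] [162.7 188.4] [ 568.3 -252.6]
[163 198  16  19 231] [170.7 207.2] [ 652.4 -257.7]
tip bay [-139.5    0.5] B in bay if cradled [-116.5    0.5]
(-46, 42, 36) wrist crop [141. 349.] scene crop [241. 193.] top crop [523. 144.]
(-36, -36, 35) wrist crop [252. 338.] scene crop [261. 223.] top crop [537.  83.]
(24, -36, 35) wrist crop [247. 276.] scene crop [305. 218.] top crop [492.  67.]
(24, 36, 35) wrist crop [155. 276.] scene crop [290. 191.] top crop [472. 121.]
```

View pics/c7.png

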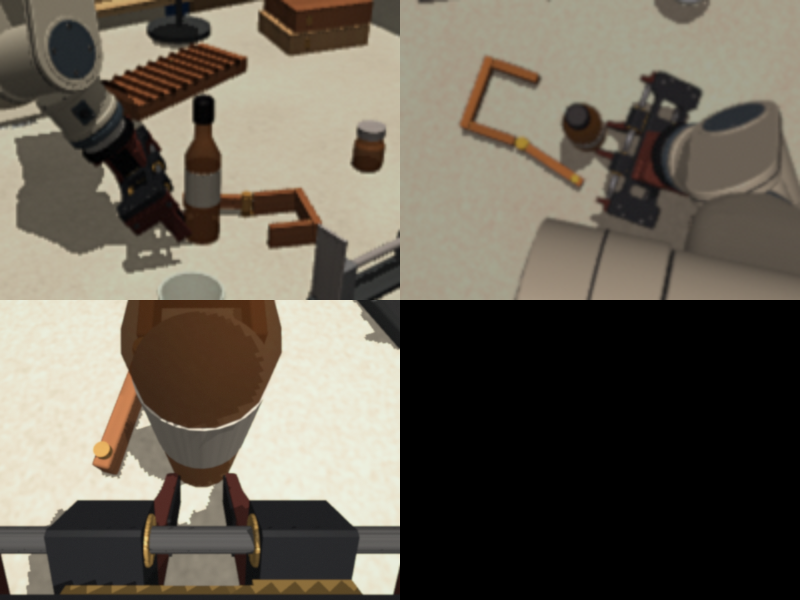

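Top crop: the bottle at (580,120) is lined up with the bay's mouth. Scene crop: it is upright at (203,170). Wrist crop: it is centred on the fingers, with the keeper's stud clear at (101,450). I push straight in.

Request:
{"op": "servo_tool", "data": {"plan": [[[0.36,0.04,0.11,0,0,0,0],[0.36,0.05,0.14,0,0,0,0],[0.36,0.05,0.14,0,0,0,0],[0.36,0.05,0.14,0,0,0,0],[0.36,0.05,0.14,0,0,0,0]]]}}

```text
t: 14.02
ee_pos: [555.3, 57.1, 79.9]
orientation: [-2.226, -1.586, -0.659]
ft_force: [-0.4, -2.6, 0.4]
width: 28.2
grasp_force: 1.7
```

Request:
{"op": "servo_tool", "data": {"plan": [[[0.36,0.05,0.14,0,0,0,0],[0.36,0.05,0.14,0,0,0,0],[0.36,0.05,0.14,0,0,0,0],[0.36,0.05,0.14,0,0,0,0],[0.36,0.05,0.14,0,0,0,0]]]}}

```text
t: 14.43
ee_pos: [565.3, 85.0, 79.9]
orientation: [-2.226, -1.586, -0.659]
ft_force: [-0.5, -2.8, -0.6]
width: 28.1
grasp_force: 1.7
```

Request:
{"op": "servo_tool", "data": {"plan": [[[0.36,0.05,0.14,0,0,0,0],[0.36,0.05,0.14,0,0,0,0],[0.36,0.04,0.12,0,0,0,0],[0.36,0.04,0.1,0,0,0,0],[0.36,0.03,0.08,0,0,0,0]]]}}

```text
t: 14.85
ee_pos: [573.6, 108.1, 79.9]
orientation: [-2.226, -1.586, -0.659]
ft_force: [-1.1, -2.3, 0.3]
width: 28.3
grasp_force: 1.7
```

```bash
python3 - <<'E'
from h import *
state();a=caps(umax=380);p,R,o=pose();print('tip bay',bay(p+80*R[:,2]),'B in bay if cradled',bay(p+80*R[:,2])+[23,0])
E
```

```text
t 14.85 tcp [573.6 108.1  79.9] tip [587.9 149.3  12.8] ytool [ 0.945 -0.327  0.   ] ztool [ 0.178  0.514 -0.839] q [-0.04  0.72  1.93  1.11  0.62 -0.68] F [-1.1 -2.3  0.3]
[272 147  11  12  70] [277.3 152.4] [527.4  46.5]
[329 146  10  14 124] [333.8 152.5] [597.8 168.4]
[152 149  11  15 125] [157.1 155.8] [ 397.  -223.3]
[156 180  14  18 204] [162.7 188.4] [ 568.5 -252.7]
[163 198  16  19 232] [170.7 207.2] [ 652.5 -257.8]
tip bay [-56.3  -0.3] B in bay if cradled [-33.3  -0.3]
```

Request:
{"op": "servo_tool", "data": {"plan": [[[0.36,0.03,0.08,0,0,0,0],[0.36,0.03,0.08,0,0,0,0],[0.36,0.03,0.08,0,0,0,0],[0.36,0.03,0.08,0,0,0,0],[0.36,0.03,0.08,0,0,0,0]]]}}

```text
t: 15.32
ee_pos: [579.6, 123.8, 79.9]
orientation: [-2.226, -1.585, -0.659]
ft_force: [-0.5, -2.9, -0.2]
width: 28.1
grasp_force: 1.7
```

Request:
{"op": "servo_tool", "data": {"plan": [[[0.36,0.02,0.05,0,0,0,0],[0.36,0.02,0.05,0,0,0,0],[0.36,0.02,0.05,0,0,0,0],[0.36,0.02,0.04,0,0,0,0],[0.36,0.01,0.04,0,0,0,0]]]}}

```text
t: 15.73
ee_pos: [583.2, 132.9, 79.9]
orientation: [-2.226, -1.586, -0.659]
ft_force: [-0.9, -2.7, 0.9]
width: 28.1
grasp_force: 1.7
```

Request:
{"op": "servo_tool", "data": {"plan": [[[0.36,0.01,0.025,0,0,0,0],[0.36,0.01,0.025,0,0,0,0],[0.36,0.01,0.025,0,0,0,0]]]}}

```text
t: 15.98
ee_pos: [584.3, 135.8, 79.9]
orientation: [-2.226, -1.586, -0.659]
ft_force: [-1.9, -1.9, 0.5]
width: 28.0
grasp_force: 1.7
```

Request:
{"op": "servo_tool", "data": {"plan": [[[0.36,0.01,0.025,0,0,0,0],[0.36,0.01,0.025,0,0,0,0]]]}}

```text
t: 16.15
ee_pos: [585.2, 137.8, 79.9]
orientation: [-2.226, -1.585, -0.659]
ft_force: [-1.6, -1.8, -0.0]
width: 28.3
grasp_force: 1.7
```

Request:
{"op": "servo_tool", "data": {"plan": [[[0.36,0.01,0.025,0,0,0,0],[0.36,0.01,0.025,0,0,0,0]]]}}

```text
t: 16.32
ee_pos: [586.0, 139.9, 79.9]
orientation: [-2.226, -1.585, -0.659]
ft_force: [0.1, -3.1, 1.1]
width: 27.8
grasp_force: 1.7
```

Request:
{"op": "servo_tool", "data": {"plan": [[[0.36,0.008,0.02,0,0,0,0],[0.36,0,0,0,0,0,0]]]}}

```text
t: 16.48
ee_pos: [586.3, 140.6, 79.8]
orientation: [-2.226, -1.586, -0.659]
ft_force: [-1.2, -3.3, 0.4]
width: 28.1
grasp_force: 1.9
```

```bash
python3 - <<'E'
from h import *
state();a=caps(umax=380);p,R,o=pose();print('tip bay',bay(p+80*R[:,2]),'B in bay if cradled',bay(p+80*R[:,2])+[23,0])
E
```

```text
t 16.48 tcp [586.3 140.6  79.8] tip [600.5 181.8  12.7] ytool [ 0.945 -0.327  0.001] ztool [ 0.178  0.514 -0.839] q [ 0.02  0.73  1.9   1.12  0.6  -0.62] F [-1.2 -3.3  0.4]
[343 145  10  14 122] [347.2 151.4] [608.9 200.9]
[288 146  10  11  69] [292.6 150.9] [539.   83.9]
[152 149  11  15 125] [157.1 155.8] [ 397.  -223.3]
[156 180  14  18 204] [162.7 188.4] [ 568.5 -252.7]
[163 198  16  19 232] [170.7 207.2] [ 652.5 -257.8]
tip bay [-21.9  -1.7] B in bay if cradled [ 1.1 -1.7]
```

Request:
{"op": "servo_tool", "data": {"plan": [[[0.36,0.008,0.022,0,0,0,0],[0.36,0,0,0,0,0,0]]]}}

```text
t: 16.7
ee_pos: [586.4, 141.0, 79.8]
orientation: [-2.227, -1.586, -0.659]
ft_force: [-2.0, -6.8, 1.5]
width: 28.1
grasp_force: 3.4
```

Request:
{"op": "servo_tool", "data": {"plan": [[[0.36,0.008,0.022,0,0,0,0],[0.36,0,0,0,0,0,0]]]}}

```text
t: 16.87
ee_pos: [586.6, 141.4, 79.7]
orientation: [-2.228, -1.586, -0.658]
ft_force: [-5.2, -11.0, 4.5]
width: 28.4
grasp_force: 5.3
```

Force rose to 12 N, so the bottle is home against the board. I back straight off, then close the fingers and go round outside the keeper.

Request:
{"op": "servo_tool", "data": {"plan": [[[0.36,-0.03,-0.1,0,0,0,0],[0.36,-0.2,-0.58,0,0,0,0],[0.36,-0.29,-0.85,0,0,0,0],[0.36,-0.29,-0.85,0,0,0,0],[0.36,-0.29,-0.85,0,0,0,0]]]}}

```text
t: 17.28
ee_pos: [542.6, 12.6, 80.1]
orientation: [-2.224, -1.587, -0.66]
ft_force: [0.8, -0.7, 0.4]
width: 28.5
grasp_force: 0.0
```

Request:
{"op": "servo_tool", "data": {"plan": [[[1,0,0,0.4,0,0,0],[1,0,0,0.8,0,0,0],[1,0,0,0.3,0,0,0],[1,0,0,0,0,0,0],[1,0,0,0,0,0,0]]]}}

```text
t: 17.7
ee_pos: [543.4, 13.2, 140.5]
orientation: [-2.226, -1.587, -0.661]
ft_force: [-0.5, 0.3, 0.4]
width: 0.7
grasp_force: 0.0
```

```bash
python3 - <<'E'
from h import *
state();a=caps(umax=380);p,R,o=pose();print('tip bay',bay(p+80*R[:,2]))
t=grab('top');w=grab('wrist')
out=np.zeros((600,800,3),np.uint8)
out[:300,:400]=cv2.resize(a[100:250,250:450],(400,300));out[:300,400:]=cv2.resize(t[150:300,150:350],(400,300));out[300:,:400]=cv2.resize(w,(400,300))
cv2.imwrite('pics/c8.png',out)
q=np.r_[A@[0,0]+O,206];print('home cap pred: scene crop',((proj('scene',q)-[250,100])*2).round(),'top',((proj('top',q)-[150,150])*2+[400,0]).round(),'wrist',(wproj(q)/1.4+[0,300]).round())
E
```

```text
t 17.7 tcp [543.4  13.2 140.5] tip [557.8  54.3  73.4] ytool [ 0.945 -0.327  0.002] ztool [ 0.18   0.514 -0.839] q [-0.23  0.59  1.97  0.92  0.75 -0.65] F [-0.5  0.3  0.4]
[229 126  11  12  79] [234.  131.4] [344.    4.7]
[343 145  10  14 122] [347.2 151.4] [608.9 200.9]
[152 149  11  15 125] [157.1 155.8] [ 397.  -223.3]
[156 180  14  18 204] [162.7 188.4] [ 568.5 -252.7]
[163 198  16  19 231] [170.7 207.2] [ 652.4 -257.7]
tip bay [-156.3   -2. ]
home cap pred: scene crop [189.  91.] top [477.  80.] wrist [195.   2.]
```

View pics/c8.png

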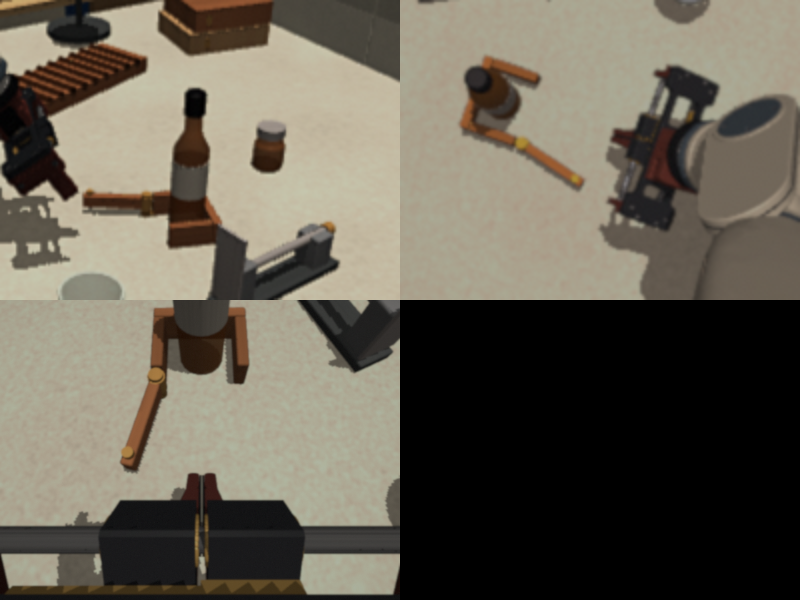

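The bottle stands upright and home: scene crop (190,160), top crop cap (478,80), in line with the predicted home cap at (477,80), and centred between the walls in the wrist crop. The keeper is still open, stud at wrist crop (127,455). Next I go to its outer side.

Request:
{"op": "servo_tool", "data": {"plan": [[[1,-0.68,0.51,0,0,0,0],[1,-0.68,0.51,0,0,0,0],[1,-0.68,0.51,0,0,0,0],[1,0,0,-0.4,0,0,0],[1,0,0,-0.5,0,0,0]]]}}

```text
t: 18.27
ee_pos: [459.5, 75.6, 103.6]
orientation: [-2.224, -1.587, -0.658]
ft_force: [1.0, 0.8, -0.3]
width: 0.3
grasp_force: 0.0
```

Request:
{"op": "servo_tool", "data": {"plan": [[[1,0,0,-0.3,0,0,0],[1,0,0,-0.1,0,0,0],[1,0,0,0,0,0,0]]]}}

```text
t: 18.52
ee_pos: [460.4, 74.7, 86.3]
orientation: [-2.225, -1.584, -0.655]
ft_force: [0.6, 0.3, 0.9]
width: 0.1
grasp_force: 0.0
```

```bash
cat >> h.py <<'E'
def stud():
    im=grab('top'); hs=cv2.cvtColor(im,cv2.COLOR_BGR2HSV); m=((abs(hs[...,0].astype(int)-24)<5)&(hs[...,1]>130)&(hs[...,2]>120)).astype(np.uint8)
    n,l,s,c=cv2.connectedComponentsWithStats(m)
    for i in range(1,n):
        if s[i,4]>3 and 170<c[i][0]<260 and 170<c[i][1]<270:
            b=bay(onz('top',*c[i],37)); r=b-[-46,42]; print('brass',c[i].round(1),s[i,4],b,'ang',np.arctan2(-r[0],-r[1]).round(3),'r',np.hypot(*r).round(1))
E
python3 - <<'E'
from h import *
state();p,R,o=pose();t=bay(p+80*R[:,2]);print('tip bay',t);stud()
H=np.array([-46,42.])
last=t
for a in (1.8,1.6,1.3,1.0,.7,.4,.2,0.05,-.03):
    c=H+70*np.array([-np.sin(a),-np.cos(a)])+6*np.array([-np.cos(a),np.sin(a)])+[-8,13.5]
    print(a,c.round(1),'units from prev',(A@(c-last)/40).round(2));last=c
E
```

```text
t 18.52 tcp [460.4  74.7  86.3] tip [474.4 115.8  19.2] ytool [ 0.945 -0.327 -0.003] ztool [ 0.175  0.515 -0.839] q [-0.13  0.64  2.17  1.26  0.59 -0.96] F [0.6 0.3 0.9]
tip bay [-125.2   96.1]
brass [210.3 221. ] 28 [-42.8  40.8] ang -1.212 r 3.4
brass [237. 239.] 9 [-120.6   60.7] ang 1.816 r 76.9
1.8 [-120.8   77.2] units from prev [ 0.48 -0.05]
1.6 [-123.8   63.5] units from prev [ 0.3  -0.18]
1.3 [-123.1   42.6] units from prev [ 0.5  -0.15]
1.0 [-116.1   22.7] units from prev [0.53 0.  ]
0.7 [-103.7    5.8] units from prev [0.5  0.16]
0.4 [-86.8  -6.6] units from prev [0.43 0.3 ]
0.2 [-73.8 -11.9] units from prev [0.23 0.26]
0.05 [-63.5 -14.1] units from prev [0.14 0.23]
-0.03 [-57.9 -14.6] units from prev [0.06 0.13]
```

Request:
{"op": "servo_tool", "data": {"plan": [[[1,0.24,-0.03,0,0,0,0],[1,0.24,-0.02,0,0,0,0],[1,0.15,-0.09,0,0,0,0],[1,0.15,-0.09,0,0,0,0],[1,0.17,-0.05,0,0,0,0]]]}}

```text
t: 18.98
ee_pos: [499.6, 62.7, 88.2]
orientation: [-2.226, -1.586, -0.659]
ft_force: [-1.0, -0.3, 0.5]
width: 0.5
grasp_force: 0.5
```

Request:
{"op": "servo_tool", "data": {"plan": [[[1,0.17,-0.05,0,0,0,0],[1,0.17,-0.05,0,0,0,0],[1,0.18,0,0,0,0,0],[1,0.18,0,0,0,0,0],[1,0.18,0,0,0,0,0]]]}}

```text
t: 19.4
ee_pos: [535.2, 59.1, 87.9]
orientation: [-2.226, -1.585, -0.659]
ft_force: [-0.7, 0.1, 1.0]
width: 0.0
grasp_force: 0.5
```

```bash
python3 - <<'E'
from h import *
state();p,R,o=pose();t=bay(p+80*R[:,2]);print('tip bay',t);stud();caps(umax=380)
E
```

```text
t 19.4 tcp [535.2  59.1  87.9] tip [549.5 100.2  20.7] ytool [ 0.945 -0.327  0.   ] ztool [ 0.178  0.514 -0.839] q [-0.14  0.68  2.01  1.09  0.64 -0.77] F [-0.7  0.1  1. ]
tip bay [-115.6   20.1]
brass [242. 216.] 9 [-112.7    2.8] ang 1.039 r 77.4
brass [210.3 221. ] 28 [-42.8  40.8] ang -1.212 r 3.4
[246 144  10  11  68] [250.8 148.7] [474.2  -2.2]
[343 145  10  14 122] [347.2 151.4] [608.9 200.9]
[152 149  11  15 125] [157.1 155.8] [ 397.  -223.3]
[156 180  14  18 203] [162.7 188.4] [ 568.3 -252.6]
[163 198  16  19 232] [170.7 207.2] [ 652.5 -257.8]
```

Keeper at 1.04 rad, as planned. I continue along the arc.

Request:
{"op": "servo_tool", "data": {"plan": [[[1,0.17,0.05,0,0,0,0],[1,0.17,0.05,0,0,0,0],[1,0.16,0.06,0,0,0,0],[1,0.15,0.1,0,0,0,0],[1,0.14,0.1,0,0,0,0]]]}}

```text
t: 19.92
ee_pos: [567.0, 73.9, 87.9]
orientation: [-2.226, -1.586, -0.66]
ft_force: [0.2, -2.3, 0.2]
width: 0.2
grasp_force: 0.6
```

Request:
{"op": "servo_tool", "data": {"plan": [[[1,0.14,0.1,0,0,0,0],[1,0.12,0.13,0,0,0,0],[1,0.11,0.13,0,0,0,0],[1,0.05,0.08,0,0,0,0],[1,0.05,0.08,0,0,0,0]]]}}

```text
t: 20.33
ee_pos: [585.2, 94.9, 87.9]
orientation: [-2.226, -1.586, -0.659]
ft_force: [0.6, -1.2, 0.7]
width: 0.6
grasp_force: 0.5
```

```bash
python3 - <<'E'
from h import *
state();p,R,o=pose();t=bay(p+80*R[:,2]);print('tip bay',t);stud();caps(umax=380)
E
```

```text
t 20.33 tcp [585.2  94.9  87.9] tip [599.5 136.1  20.8] ytool [ 0.945 -0.327  0.001] ztool [ 0.178  0.514 -0.839] q [-0.06  0.71  1.9   1.06  0.65 -0.64] F [ 0.6 -1.2  0.7]
tip bay [-65.4 -15.6]
brass [225.7 193.1] 9 [-54.6 -37.7] ang 0.107 r 80.2
brass [210.3 221.1] 29 [-42.9  41. ] ang -1.259 r 3.3
[343 145  10  14 122] [347.2 151.4] [608.9 200.9]
[270 147  11  11  74] [275.3 151.9] [522.7  43.4]
[152 149  11  15 125] [157.1 155.8] [ 397.  -223.3]
[156 180  14  18 203] [162.7 188.4] [ 568.3 -252.6]
[163 198  16  19 232] [170.7 207.2] [ 652.5 -257.8]
```

Nearly shut; I finish in 1 mm steps until the stop pushes back.

Request:
{"op": "servo_tool", "data": {"plan": [[[1,0.01,0.03,0,0,0,0],[1,0.01,0.03,0,0,0,0],[1,0.01,0.03,0,0,0,0]]]}}

```text
t: 20.68
ee_pos: [586.0, 97.8, 87.9]
orientation: [-2.226, -1.585, -0.659]
ft_force: [0.1, -1.1, -0.3]
width: 0.1
grasp_force: 0.5
```

Request:
{"op": "servo_tool", "data": {"plan": [[[1,0.01,0.03,0,0,0,0],[1,0.01,0.03,0,0,0,0]]]}}

```text
t: 20.85
ee_pos: [586.9, 100.3, 87.9]
orientation: [-2.226, -1.585, -0.659]
ft_force: [-0.4, -1.3, -0.3]
width: 0.4
grasp_force: 0.5
```

Request:
{"op": "servo_tool", "data": {"plan": [[[1,0.01,0.03,0,0,0,0],[1,0.01,0.03,0,0,0,0]]]}}

```text
t: 21.02
ee_pos: [587.8, 102.8, 87.9]
orientation: [-2.226, -1.585, -0.659]
ft_force: [0.6, -1.3, 0.4]
width: 0.7
grasp_force: 0.5
```

Request:
{"op": "servo_tool", "data": {"plan": [[[1,0.01,0.025,0,0,0,0],[1,0,0,0,0,0,0]]]}}

```text
t: 21.18
ee_pos: [588.1, 103.6, 87.8]
orientation: [-2.227, -1.586, -0.659]
ft_force: [-0.3, -3.4, 0.3]
width: 0.6
grasp_force: 1.9
```

Request:
{"op": "servo_tool", "data": {"plan": [[[1,0.01,0.025,0,0,0,0],[1,0,0,0,0,0,0]]]}}

```text
t: 21.35
ee_pos: [588.3, 104.0, 87.7]
orientation: [-2.227, -1.586, -0.658]
ft_force: [-2.9, -8.8, 3.3]
width: 0.2
grasp_force: 4.5
```

```bash
python3 - <<'E'
from h import *
state();p,R,o=pose();t=bay(p+80*R[:,2]);print('tip bay',t);stud();caps(umax=380)
E
```

```text
t 21.35 tcp [588.3 104.   87.7] tip [602.6 145.   20.6] ytool [ 0.945 -0.327  0.001] ztool [ 0.179  0.513 -0.84 ] q [-0.05  0.71  1.9   1.06  0.64 -0.62] F [-2.9 -8.8  3.3]
tip bay [-56.  -15.6]
brass [221.2 191. ] 10 [-42.2 -39. ] ang -0.047 r 81.1
brass [210.4 221.1] 30 [-43.2  40.9] ang -1.196 r 3.0
[343 145  10  14 122] [347.2 151.4] [608.9 200.9]
[274 146  11  12  73] [279.2 151.3] [524.   53.7]
[152 149  11  15 125] [157.1 155.8] [ 397.  -223.3]
[156 180  14  18 204] [162.7 188.4] [ 568.5 -252.7]
[163 198  16  19 231] [170.7 207.2] [ 652.4 -257.7]
```

The stop pushed back at 9 N, the keeper reads shut and the bottle has not moved. I retreat and check.

Request:
{"op": "servo_tool", "data": {"plan": [[[1,-0.04,-0.12,0,0,0,0],[1,-0.2,-0.58,0,0,0,0],[1,-0.2,-0.58,0,0,0,0],[1,0,0,0.2,0,0,0],[1,0,0,0,0,0,0]]]}}

```text
t: 21.87
ee_pos: [571.1, 52.9, 96.8]
orientation: [-2.227, -1.583, -0.661]
ft_force: [1.5, -0.1, -0.7]
width: 0.4
grasp_force: 0.0
```

```bash
python3 - <<'E'
from h import *
state();stud();caps(umax=380)
E
```

```text
t 21.87 tcp [571.1  52.9  96.8] tip [585.5  94.   29.7] ytool [ 0.944 -0.329  0.001] ztool [ 0.179  0.515 -0.838] q [-0.14  0.69  1.93  1.02  0.68 -0.67] F [ 1.5 -0.1 -0.7]
brass [221.2 191. ] 10 [-42.2 -39. ] ang -0.047 r 81.1
brass [210.4 221. ] 29 [-43.1  40.7] ang -1.149 r 3.2
[251 145  10  12  74] [255.9 150.4] [490.3   4.5]
[343 145  10  14 122] [347.2 151.4] [608.9 200.9]
[152 149  11  15 125] [157.1 155.8] [ 397.  -223.3]
[156 180  14  18 203] [162.7 188.4] [ 568.3 -252.6]
[163 198  16  19 231] [170.7 207.2] [ 652.4 -257.7]
```

```bash
python3 -c "
from h import *
print(close_job())"
```

```text
the job is handed in; nothing more can be done
None
```

The bottle is standing upright against the back board, the keeper bar is shut behind it, and the job is handed in at about 22 s; no verdict came back, but the last camera check showed the bottle still in place, the keeper at its stop and no sign of contact with the bystanders.

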